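# Load the print-head dock of a bench bioprinter

## Robot

A 6-joint arm with a two-finger parallel gripper is mounted at the origin on the work surface. World frame = base frame: x ahead of the robot, y to its left, z up, the work surface at z = 0. Lengths are in mm, angles in rad, forces in N, time in s.
With the tool pointing down it reaches from about 300 to 775 mm from the base axis. Payload 14.6 kg.
Tool frame: the origin (TCP) lies at the very end of the fingers, on their centre line; the grasp point (between the pads) lies 19 mm behind it; z points along the fingers, y is the line along which they close (so a half turn about z gives the same grasp; the last joint's range is limited). The gripper opens to 94 mm and grips with 3 to 60 N. Pads are 16 mm wide; open, the fingers measure 119 mm over their backs; the gripper's body (75 mm by 177 mm) begins 78 mm behind the grasp point.
Start: joints at [-1.402, 0.3, 1.521, -0, 1.321, -0.067], TCP at [128.485, -534.772, 205.446] pointing down, gripper open.
Joint ranges: [-3.03, 3.03], [-0.79, 2.21], [0.23, 2.52], [-1.04, 4.18], [0, 3.07], [-2.55, 2.55]. Speed limits (rad/s): [2.22, 2.22, 2.57, 3.14, 3.14, 3.14].

## Interface

Orientations are given as [roll, pitch, yaw] about the fixed x, y, z axes, in that order (R = Rz(yaw) Ry(pitch) Rx(roll)).
In Python, from cell import manip, eyes, ticket gives the robot as it stands. The module is installed in compiled form; this text tells all that it offers.
- The arm moves only by the tool arm_command, never from a script. Its argument "plan" is a list of rows, each a list of 5 numbers: the opening, from -1 (shut) to 1 (fully open), then the shift along the tool's x, y, z in m, then the turn about the tool's z in rad. In form: [[jaw, dx, dy, dz, roll], ...]. A call has 1 to 20 rows; each row shifts and turns the commanded pose from where the row before left it, along the tool's axes as they then stand; what a row does not reach is not made up. A row lasts 1/8 s, in which the tool goes at most 62.5 mm and 10.7 degrees, less where a joint would pass 70% of its speed; a pose out of reach is approached as far as the arm can. A call is refused whole if a number of a shift passes 0.0625 or a number of a turn 0.188, either way. A call with a gripper value outside its range is refused whole. The fingers move at their own pace and stop on an object; "newtons" is the grip in N (left out, the last holds). Time passes only in rows, so rows that do not move let the fingers close. It gives the time, the measured TCP pose, the force, the opening and the grip force at its end, in the units of the state.
- manip.read_state(): the state, without advancing time (a new reading comes with each control period).
- eyes.camera(name): name is "scene" or "side" or "wrist"; returns a dict with "img" (400x640x3 uint8, blue, green, red), "z_map" (400x640 float32, mm along the optical axis (not along the pixel's ray), 0 where there is no reading), "fx", "fy", "cx", "cy" (pixels), "eye" and "orientation" of the camera in the world. Camera axes: x right, y down, z forward; pixel columns grow to the right and rows downward; lengths in mm; the calibration is good to about 2 mm. A picture is of the moment at which its call begins.
- ticket.sign_off(): hands the job in; it is judged then, once.
The state is a dict: "clock": time; "joints": joint angles; "qd": joint speeds; "effort": joint torques, N m; "eef_pos": TCP position; "eef_rot": TCP orientation; "wrist_force": force on the tool from outside, world axes, zero at the start; "moment": the same for the moment, N m; "finger_gap": finger opening in mm; "finger_force": force on a finger pad.
Only numpy, scipy, OpenCV 4.12 (cv2) and the standard library are available. Lean on these libraries where they do the work, as an engineer would, in place of code of your own. Each camera call takes 0.05 s, during which the arm holds its last target. There are 200 camera calls.

## Task

Get the printer's tool dock ready: first move the red transport plug from its cup into the blue tray. Then take whichever nozzle cones are on the bench, one at a time in the order blue, yellow, green, white: seat each fully home in the cup of its colour, rock it by its knob about 6 degrees in that cup to show that it is not jammed, and leave it upright and fully home before you go on to the next. Finally press the red clamp lever down until its detent holds it, and leave the other things on the bench where they are.

Things in the scene. Friction and masses are not known exactly. Their poses are not given: they have to be found in the camera images.
- dock: fixed tool dock: aluminium plate 110 x 350 x 12 mm on the bench with a row of four cups along its y, at -126, -42, 42 and 126 mm (colours in any order), a grey wall 50 mm high behind them (x = 61 mm) and the clamp lever at its +y end (y = 235 mm). Origin: underside of the plate, under the middle of the row; x points away from the robot, z up
- cup_blue: fixed aluminium cup with a blue rim, on the dock: outer diameter 78 mm, 40 mm high, inside a plain taper that widens upward from 32 mm to 60 mm diameter (22 degrees to the axis). Origin: centre of its underside, 12 mm above the bench; z up. A cone that is fully home has its foot about 8.5 mm above this origin
- cup_yellow: fixed aluminium cup with a yellow rim, on the dock: outer diameter 78 mm, 40 mm high, inside a plain taper that widens upward from 32 mm to 60 mm diameter (22 degrees to the axis). Origin: centre of its underside, 12 mm above the bench; z up. A cone that is fully home has its foot about 8.5 mm above this origin
- cup_green: fixed aluminium cup with a green rim, on the dock: outer diameter 78 mm, 40 mm high, inside a plain taper that widens upward from 32 mm to 60 mm diameter (22 degrees to the axis). Origin: centre of its underside, 12 mm above the bench; z up. A cone that is fully home has its foot about 8.5 mm above this origin
- cup_white: fixed aluminium cup with a white rim, on the dock: outer diameter 78 mm, 40 mm high, inside a plain taper that widens upward from 32 mm to 60 mm diameter (22 degrees to the axis). Origin: centre of its underside, 12 mm above the bench; z up. A cone that is fully home has its foot about 8.5 mm above this origin
- cone_blue: loose nozzle carrier, 0.2 kg, standing on its foot: polished steel cone (diameter 34 mm at the foot, 60 mm at 32 mm up) matching the cup's taper; blue collar, diameter 64 mm, 34 to 42 mm up; blue round grip knob, diameter 32 mm, 42 to 80 mm up (top). Origin: centre of the foot; z up. Home in a cup its collar is 2 to 3 mm above the rim; the taper does not lock. Always there
- cone_yellow: loose nozzle carrier, 0.2 kg, standing on its foot: polished steel cone (diameter 34 mm at the foot, 60 mm at 32 mm up) matching the cup's taper; yellow collar, diameter 64 mm, 34 to 42 mm up; yellow round grip knob, diameter 32 mm, 42 to 80 mm up (top). Origin: centre of the foot; z up. Home in a cup its collar is 2 to 3 mm above the rim; the taper does not lock. May be absent
- cone_green: loose nozzle carrier, 0.2 kg, standing on its foot: polished steel cone (diameter 34 mm at the foot, 60 mm at 32 mm up) matching the cup's taper; green collar, diameter 64 mm, 34 to 42 mm up; green round grip knob, diameter 32 mm, 42 to 80 mm up (top). Origin: centre of the foot; z up. Home in a cup its collar is 2 to 3 mm above the rim; the taper does not lock. May be absent
- cone_white: loose nozzle carrier, 0.2 kg, standing on its foot: polished steel cone (diameter 34 mm at the foot, 60 mm at 32 mm up) matching the cup's taper; white collar, diameter 64 mm, 34 to 42 mm up; white round grip knob, diameter 32 mm, 42 to 80 mm up (top). Origin: centre of the foot; z up. Home in a cup its collar is 2 to 3 mm above the rim; the taper does not lock. May be absent
- plug: loose red plastic transport plug, same shape and size as the cones (origin centre of the foot, z up, knob 32 mm in diameter from 42 to 80 mm up), 0.12 kg; at the start it stands in the blue cup, its foot about 9 mm above the cup's origin
- tray: fixed blue open tray on the bench, 170 x 150 mm (its x and y) and 32 mm high, walls and floor 5 mm. Origin: centre of its underside
- clamp_lever (a joint): angle of the dock's sprung clamp lever, rad: 0 = raised (as at the start), grows as it is pressed down; hard stop at 0.45. It springs back up if let go before about 0.3; pressed further it snaps past a ball detent that holds it, and it stays at about 0.40. About 9 N at most on the pad
- lever_pad (a point): centre of the top face of the red pressing pad (44 x 40 mm) at the free end of the clamp lever. It is 110 mm from the hinge, on its robot side (towards the dock's -x), slopes by 0.42 rad when raised and is level when caught; pressing moves it down by about 47 mm and about 6 mm towards the robot
- bottle_amber: bystander: amber jar, 68 mm diameter, 90 mm tall; origin centre of the underside
- bottle_clear: bystander: clear bottle with a blue cap, 64 mm diameter, 100 mm tall; origin centre of the underside
- parts_box: bystander: small open box of orange parts, 100 x 150 x 50 mm; origin centre of the underside
- mouse: bystander: black computer mouse, 100 mm long; origin under its middle
- dish: bystander: flat lidded culture dish, 84 mm diameter, 16 mm high; origin centre of the underside
- driver: bystander: screwdriver with a yellow handle lying on the bench
- pen_cup: bystander: black cup with pens, 72 mm diameter, 90 mm tall (the pens reach 140 mm); origin centre of the underside
Mind the look-alikes: they are no part of the job. Leave any black or turquoise look-alike of the tray alone.

How it is judged (in metres and radians):
On the way, in this order (a step that is already met when the one before it is completed fails the run):
1. the red transport plug is out of its cup and let go in the blue tray (x of plug in the frame of tray between -0.075 and 0.075 m and y of plug in the frame of tray between -0.065 and 0.065 m and height (world z) of plug below 0.035 m and contact force between the fingers and plug below 0.3 N), for 0.2 s.
2. the blue cone sits upright, fully home in the blue cup (horizontal distance between cone_blue and cup_blue below 0.004 m and z of cone_blue in the frame of cup_blue below 0.0125 m and angle between cone_blue's own z axis and vertical below 0.04 rad), for 0.2 s.
3. the blue cone is rocked in its cup: tilted more than 0.06 rad while still standing in the cup (less than 14 mm above its seat, less than 15 mm off its axis) (angle between cone_blue's own z axis and vertical between 0.06 and 0.5 rad and horizontal distance between cone_blue and cup_blue below 0.015 m and z of cone_blue in the frame of cup_blue below 0.023 m), for 0.1 s.
4. the yellow cone sits upright, fully home in the yellow cup (horizontal distance between cone_yellow and cup_yellow below 0.004 m and z of cone_yellow in the frame of cup_yellow below 0.0125 m and angle between cone_yellow's own z axis and vertical below 0.04 rad), for 0.2 s.
5. the yellow cone is rocked in its cup: tilted more than 0.06 rad while still standing in the cup (less than 14 mm above its seat, less than 15 mm off its axis) (angle between cone_yellow's own z axis and vertical between 0.06 and 0.5 rad and horizontal distance between cone_yellow and cup_yellow below 0.015 m and z of cone_yellow in the frame of cup_yellow below 0.023 m), for 0.1 s.
6. the green cone sits upright, fully home in the green cup (horizontal distance between cone_green and cup_green below 0.004 m and z of cone_green in the frame of cup_green below 0.0125 m and angle between cone_green's own z axis and vertical below 0.04 rad), for 0.2 s.
7. the green cone is rocked in its cup: tilted more than 0.06 rad while still standing in the cup (less than 14 mm above its seat, less than 15 mm off its axis) (angle between cone_green's own z axis and vertical between 0.06 and 0.5 rad and horizontal distance between cone_green and cup_green below 0.015 m and z of cone_green in the frame of cup_green below 0.023 m), for 0.1 s.
8. the white cone sits upright, fully home in the white cup (horizontal distance between cone_white and cup_white below 0.004 m and z of cone_white in the frame of cup_white below 0.0125 m and angle between cone_white's own z axis and vertical below 0.04 rad), for 0.2 s.
9. the white cone is rocked in its cup: tilted more than 0.06 rad while still standing in the cup (less than 14 mm above its seat, less than 15 mm off its axis) (angle between cone_white's own z axis and vertical between 0.06 and 0.5 rad and horizontal distance between cone_white and cup_white below 0.015 m and z of cone_white in the frame of cup_white below 0.023 m), for 0.1 s.
10. the clamp lever is down and its detent holds it with nothing pressing on it, all the cones being home (all of step 2 and all of step 4 and all of step 6 and all of step 8 and value of joint clamp_lever above 0.36 rad and contact force between each of the fingers, the arm and clamp_lever below 0.3 N), for 0.3 s.
At the end, for the whole second after the job is handed in: every cone that is there stands upright (within 0.04 rad) and fully home in the cup of its colour (within 4 mm of its axis, foot no more than 4 mm above the seat), at rest; the red plug lies in the blue tray, let go; the clamp lever is held down by its detent (beyond 0.36 rad) (all of step 1 and all of step 2 and all of step 4 and all of step 6 and all of step 8 and linear speed of each of cone_blue, cone_yellow, cone_green, cone_white below 0.02 m/s and value of joint clamp_lever above 0.36 rad); the robot touches nothing.
It fails at once if a bystander is pushed more than 5 cm or knocked over (distance of any of bottle_amber, bottle_clear, parts_box, mouse, dish, driver, pen_cup from where it was at the start of the episode above 0.05 m or angle between any of bottle_amber, bottle_clear, parts_box, mouse, dish, pen_cup's own z axis and vertical above 0.6 rad).
Of cone_yellow, cone_green, cone_white only 2 to 3 are there at a start; the rules pass over those that are not, and their reading is None.
At some moment in a run one of cone_blue, cone_yellow, cone_green, cone_white may be knocked a few centimetres aside while the robot is not near it.
It also fails if it takes over 210 s, if anything falls off the work surface, if the arm or the gripper's body presses on something with over 40 N, if the wrist force passes 120 N, or if a joint passes its speed limit or range.

## Working session

There is one attempt and no reset: what is moved stays moved. The work goes in short steps, Python scripts to look and compute and a tool call to move; the robot and the scene stay as the last step left them, time stands still between calls to the robot, and variables do not carry over. Pictures are saved under pics/ and viewed, at most 14 in all, crops included, and the job is handed in when it is done.

Besides the shell and the picture viewer there is one more tool, called after "Emit:" as name(argument=value, ...), one argument or row to a line, values as JSON. arm_command: Moves the arm, as the interface text tells. Its arguments: {"type":"object","properties":{"plan":{"type":"array"},"newtons":{"type":"number"}},"required":["plan"]}

```bash
mkdir -p pics; cat > h.py <<'E'
import numpy as np, cv2
from cell import manip, eyes, ticket
from scipy.spatial.transform import Rotation as R
def shot(n):
    c=eyes.camera(n); np.savez('/tmp/'+n+'.npz',**{k:np.array(v) for k,v in c.items()}); return c
def rot(o):
    o=np.array(o,float)
    return o if o.shape==(3,3) else (R.from_euler('xyz',o).as_matrix() if o.size==3 else R.from_quat(o).as_matrix())
def cloud(c):
    z=np.array(c['z_map'],float); v,u=np.mgrid[:z.shape[0],:z.shape[1]]
    p=np.stack([(u-c['cx'])/c['fx']*z,(v-c['cy'])/c['fy']*z,z],-1)
    w=p@rot(c['orientation']).T+np.array(c['eye']); w[z<=0]=np.nan; return w
E
python3 - <<'E'
from h import *
print(manip.read_state())
for n in ('scene','side'):
    c=shot(n); cv2.imwrite(f'pics/{n}0.png',c['img']); print(n,c['eye'],c['orientation'],c['fx'])
E
```

```text
{'clock': 0.0, 'joints': array([-1.40159677e+00,  3.00462551e-01,  1.52156615e+00, -2.19387408e-05,
        1.32068426e+00, -6.65894685e-02]), 'qd': array([ 0.00032023, -0.0001658 , -0.00121431, -0.00213727,  0.0026519 ,
        0.00085047]), 'effort': array([-3.75242062e-04, -5.31805801e+01, -3.52741671e+01,  7.08246650e-02,
        2.43152253e-02, -5.69279723e-05]), 'eef_pos': array([ 128.44013225, -534.53252884,  204.89733348]), 'eef_rot': array([-3.14047342e+00, -5.33421152e-05,  2.35794435e-01]), 'wrist_force': array([ 0.44153922, -0.41661311, -0.43080793]), 'moment': array([-0.05474162,  0.00018294,  0.03383738]), 'finger_force': 0.0, 'finger_gap': 93.9260814346811}
scene [ 910.86224406 -706.34822013 1150.08539974] [-2.51838522 -0.00995521  0.60158903] 446.78299149943587
side [ 18.37946699 695.33703085 886.43080404] [-2.30068983  0.00825921 -2.59287689] 366.28854363767175
```

View pics/scene0.png

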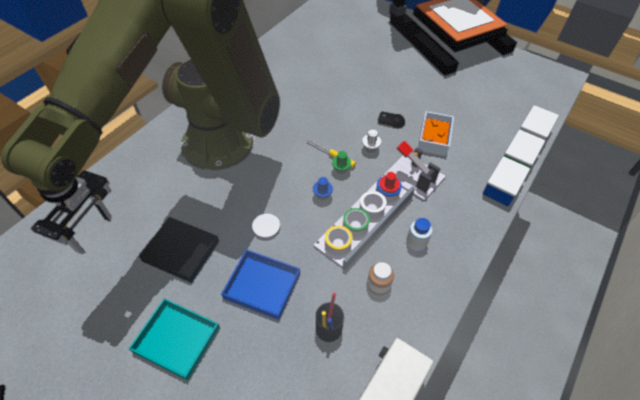

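View pics/side0.png

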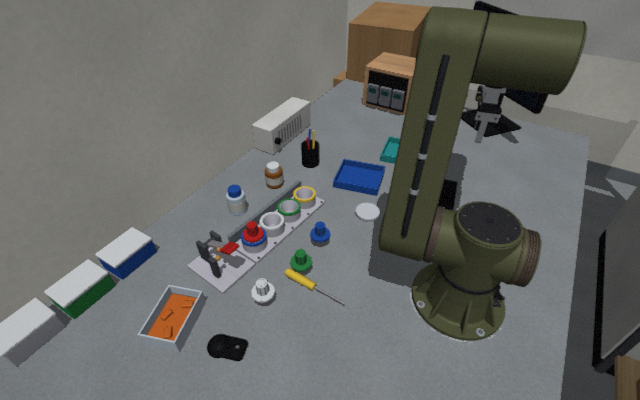

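Scene view: the red plug is at (390,182) in the blue cup. The cups run yellow (338,238), green (356,219), white (373,203). The cones are blue (322,187), green (342,160) and white (372,140), with no yellow cone. The blue tray is at (261,283).

Look-alikes:
- Black tray (178,250) and turquoise tray (175,338).
- Red lever pad (405,149) could be taken for the plug.
- Yellow driver handle (345,161) could be taken for a yellow cone.
- Blue bottle cap (422,225) could be taken for the blue cone.

```bash
cat >> h.py <<'E'
def top(w,uv,zlo,zhi,r=14):
    u,v=uv; p=w[v-r:v+r,u-r:u+r].reshape(-1,3); p=p[(p[:,2]>zlo)&(p[:,2]<zhi)]
    if len(p)<4: return len(p),None
    (x,y),rad=cv2.minEnclosingCircle(p[:,:2].astype(np.float32))
    return len(p),np.round([x,y,rad,np.median(p[:,2])],1)
E
python3 - <<'E'
from h import *
c={n:dict(np.load(f'/tmp/{n}.npz')) for n in('scene','side')}
ws,wd=cloud(c['scene']),cloud(c['side'])
for nm,a,b,lo,hi in [('plug',(390,180),(253,231),93,108),('blue',(322,184),(320,229),74,86),('green',(342,156),(301,257),74,86),('white',(373,136),(262,286),74,86),
 ('cupY',(338,238),(304,197),47,57),('cupG',(356,219),(289,209),47,57),('cupW',(373,203),(272,223),47,57),('pad',(405,149),(229,249),40,140)]:
    print(nm,top(ws,a,lo,hi),top(wd,b,lo,hi))
for nm,w,img in(('scene',ws,c['scene']['img']),('side',wd,c['side']['img'])):
    h=cv2.cvtColor(img,cv2.COLOR_BGR2HSV); H,S,V=cv2.split(h)
    m=(H>105)&(H<125)&(S>150)&(w[...,2]>25)&(w[...,2]<40)&(w[...,1]<-50)
    p=w[m]; print(nm,'tray rim',len(p), cv2.minAreaRect(p[:,:2].astype(np.float32)) if len(p)>4 else 0)
    m=((H<6)|(H>174))&(S>150); p=w[m]
    print('red',[ (np.round(i,0)) for i in [np.nanmin(p,0),np.nanmax(p,0)]])
im=cv2.resize(c['scene']['img'][120:270,290:450],None,fx=5,fy=4,interpolation=cv2.INTER_CUBIC)[:600,:800]
cv2.imwrite('pics/crop1.png',im)
E
```

```text
plug (79, array([603.4, 135.1,  17.5,  99.7])) (78, array([601.9, 140.5,  17.2, 100.5]))
blue (71, array([433.7,  12.7,  16.1,  79.7])) (71, array([434.2,  17.7,  15.8,  80.4]))
green (68, array([424.3, 138.6,  17.4,  79.4])) (87, array([423.9, 142.8,  16.4,  80. ]))
white (58, array([457.7, 277.6,  18.7,  79.6])) (106, array([456. , 281.5,  16.1,  80. ]))
cupY (300, array([ 586.7, -108.7,   50.4,   51.2])) (252, array([594. , -84.8,  74.2,  51.4]))
cupG (323, array([585.9, -32.2,  58.2,  51.3])) (295, array([589.4, -16.3,  71.1,  51.4]))
cupW (328, array([598.5,  50.9,  58.8,  51.5])) (276, array([601.6,  65.9,  68.4,  51.4]))
pad (276, array([603.8, 253.3,  44.1, 107.1])) (345, array([627.8, 227.1,  72.3, 102.6]))
scene tray rim 357 ((474.7496032714844, -342.66290283203125), (168.4193115234375, 150.60928344726562), 13.489490509033203)
red [array([ 408., -304.,   56.]), array([ 685., 1004.,  141.])]
side tray rim 214 ((409.24920654296875, -352.51336669921875), (569.3428344726562, 158.01568603515625), 11.62636947631836)
red [array([ -629., -1378.,  -746.]), array([727., 272., 461.])]
```

View pics/crop1.png

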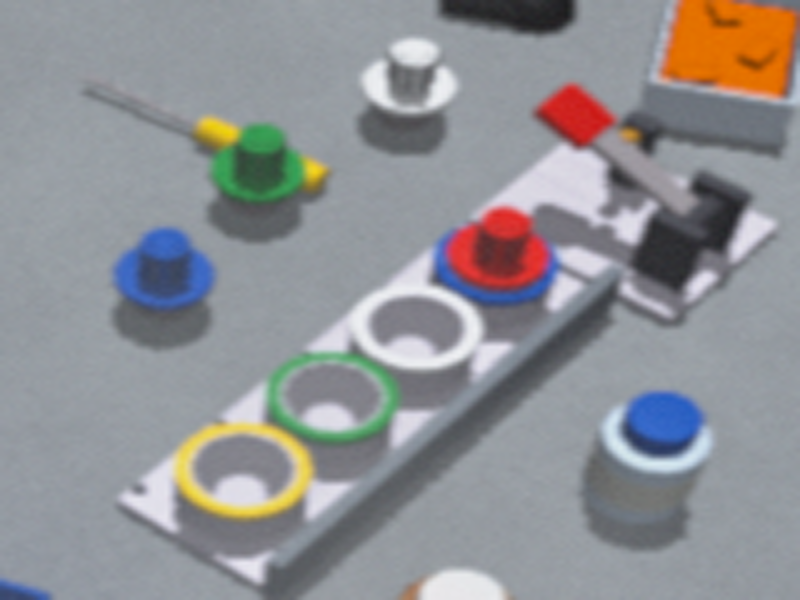

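The crop shows the red plug at (505,235) in the blue-rimmed cup, the empty yellow, green and white cups, and no yellow cone. I'll turn the tool so the fingers close along the dock's x, then travel above the plug.

Emit:
arm_command(
  plan=[
    [1,0,0,0,-0.184],
    [1,0,0,0,-0.184],
    [1,0,0,0,-0.184],
    [1,0,0,0,-0.184],
    [1,0,0,0,-0.184],
    [1,0,0,0,-0.184],
    [1,0,0,0,-0.18],
  ],
  newtons=20,
)

```text
clock: 0.98
eef_pos: [128.5, -534.6, 205.1]
eef_rot: [-3.141, -0.001, 1.526]
wrist_force: [0.1, -0.3, -0.1]
finger_gap: 94.0
finger_force: 0.0
```

Emit:
arm_command(
  plan=[
    [1,0.035,0.022,0,0],
    [1,0.035,0.022,0,0],
    [1,0.035,0.022,0,0],
    [1,0.035,0.022,0,0],
    [1,0.035,0.022,0,0],
    [1,0.035,0.022,0,0],
    [1,0.035,0.022,0,0],
    [1,0.035,0.022,0,0],
    [1,0.035,0.022,0,0],
    [1,0.035,0.022,0,0],
    [1,0.035,0.022,0,0],
    [1,0.035,0.022,0,0],
    [1,0.035,0.022,0,0],
    [1,0.035,0.022,0,0],
    [1,0.035,0.022,0,0],
    [1,0.035,0.022,0,0],
    [1,0.03,0.022,0,0],
    [1,0.03,0.022,0,0],
    [1,0.03,0.022,0,0],
    [1,0,0,0,0],
  ],
)

```text
clock: 3.48
eef_pos: [579.5, 94.6, 204.4]
eef_rot: [-3.14, 0.0, 1.522]
wrist_force: [-0.8, -0.7, 0.3]
finger_gap: 94.1
finger_force: 0.0
```

```bash
python3 - <<'E'
from h import *
s=manip.read_state();print(s['eef_pos'],s['eef_rot'],s['joints'],s['clock'])
for n in('wrist','scene','side'):
    c=shot(n); w=cloud(c); H,S,V=cv2.split(cv2.cvtColor(c['img'],cv2.COLOR_BGR2HSV))
    if n=='wrist': cv2.imwrite('pics/w1.png',c['img'])
    B=(w[...,0]>540)&(w[...,0]<660)&(w[...,1]>-180)&(w[...,1]<230)
    for nm,m,lo,hi in [('Y',(H>20)&(H<35)&(S>120),48,56),('G',(H>40)&(H<85)&(S>100),48,56),('blueRim',(H>105)&(H<125)&(S>120),45,56),('plugtop',((H<6)|(H>174))&(S>120),94,106)]:
        p=w[m&B&(w[...,2]>lo)&(w[...,2]<hi)]
        if len(p)>10: (x,y),r=cv2.minEnclosingCircle(p[:,:2].astype(np.float32)); print(n,nm,len(p),np.round([x,y,r,np.median(p[:,2])],1))
E
```

```text
[579.50073292  94.62961561 204.42662295] [-3.14026612e+00  4.68101980e-05  1.52179205e+00] [9.94245486e-02 3.84647857e-01 1.41029026e+00 1.53678164e-04
 1.34797342e+00 1.48394795e-01] 3.475
wrist Y 761 [ 579.5 -110.2   39.2   52.6]
wrist G 695 [587.6 -28.2  40.1  52.5]
wrist blueRim 1394 [605.5 138.4  39.2  52.6]
wrist plugtop 1094 [602.7 176.2  52.9 101.1]
scene Y 114 [ 578.2 -114.7   40.4   52. ]
scene blueRim 80 [603.7 132.7  38.   51.1]
scene plugtop 72 [603.9 134.7  17.2  99.9]
side Y 83 [ 577.8 -106.8   43.9   52.1]
side G 94 [586.2 -26.7  40.7  52.1]
side blueRim 103 [602.  141.   38.9  51.8]
side plugtop 72 [602.7 139.9  16.8 100.6]
```

View pics/w1.png

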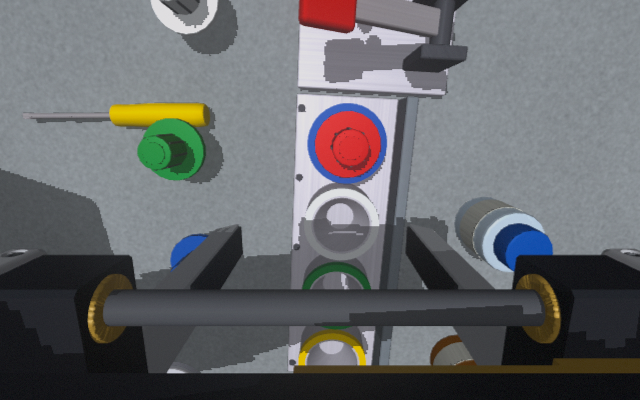

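Wrist view: the plug's knob is at (352,147) inside the blue rim. White, green and yellow cups follow below it, the wall is to its right and the lever pad is at (328,10). Cup centres at 252 mm spacing agree with the dock drawing (dock yaw about -0.10). Next I grip the plug.

Emit:
arm_command(
  plan=[
    [0.5,0.0225,0.011,0,0],
    [0.5,0.022,0.011,0,0],
    [0.5,0,0,0.03,0],
    [0.5,0,0,0.03,0],
    [0.5,0,0,0.03,0],
    [0.5,0,0,0.025,0],
    [0.5,0,0,0.015,0],
    [0.5,0,0,0.006,0],
    [0.5,0,0,0,0],
    [-0.6,0,0,0,0],
    [-0.6,0,0,0,0],
    [-0.6,0,0,0,0],
    [-0.6,0,0,0,0],
    [-0.6,0,0,0,0],
    [-0.6,0,0,0,0],
  ],
  newtons=20,
)

```text
clock: 5.5
eef_pos: [603.7, 136.4, 69.7]
eef_rot: [3.141, -0.0, 1.52]
wrist_force: [3.1, -0.1, 0.2]
finger_gap: 31.3
finger_force: 20.0
```

Emit:
arm_command(
  plan=[
    [-0.6,0,0,-0.02,0],
    [-0.6,0,0,-0.03,0],
    [-0.6,0,0,-0.045,0],
    [-0.6,0,0,-0.045,0],
    [-0.6,-0.0345,-0.0075,0,0],
    [-0.6,-0.0345,-0.0075,0,0],
    [-0.6,-0.0345,-0.0075,0,0],
    [-0.6,-0.0345,-0.0075,0,0],
    [-0.6,-0.0345,-0.0075,0,0],
    [-0.6,-0.0345,-0.0075,0,0],
    [-0.6,-0.0345,-0.0075,0,0],
    [-0.6,-0.0345,-0.0075,0,0],
    [-0.6,-0.0345,-0.0075,0,0],
    [-0.6,-0.0345,-0.0075,0,0],
    [-0.6,-0.0345,-0.0075,0,0],
    [-0.6,-0.0345,-0.0075,0,0],
    [-0.6,-0.0345,-0.0075,0,0],
    [-0.6,-0.0345,-0.0075,0,0],
    [-0.6,0,0,0,0],
  ],
)

```text
clock: 7.88
eef_pos: [472.9, -342.1, 210.2]
eef_rot: [-3.141, -0.0, 1.517]
wrist_force: [-0.9, 0.5, -1.9]
finger_gap: 31.7
finger_force: 20.0
```

```bash
python3 - <<'E'
from h import *
c=shot('wrist'); cv2.imwrite('pics/w2.png',c['img']); w=cloud(c); H,S,V=cv2.split(cv2.cvtColor(c['img'],cv2.COLOR_BGR2HSV))
m=(H>105)&(H<125)&(S>120)&(w[...,2]>27)&(w[...,2]<38)
p=w[m];print(len(p),cv2.minAreaRect(p[:,:2].astype(np.float32)))
E
```

```text
2175 ((553.9664306640625, -321.60992431640625), (330.2552490234375, 149.2499237060547), 13.293919563293457)
```

View pics/w2.png

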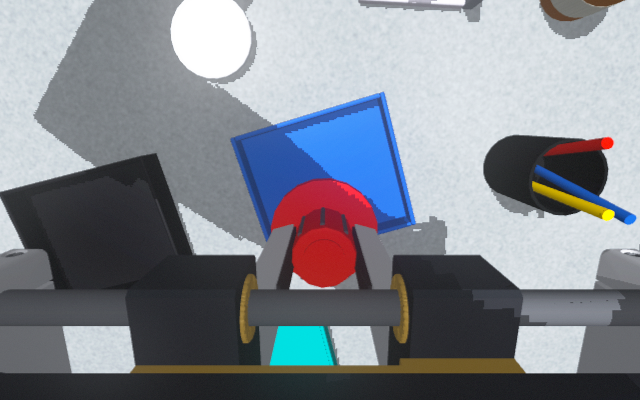

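The plug is held over the blue tray, whose visible corners are (235,140) and (385,95). The pen cup at (545,175) is well clear. I'll lower and release.

Emit:
arm_command(
  plan=[
    [-0.6,0,0,0.035,0],
    [-0.6,0,0,0.035,0],
    [-0.6,0,0,0.035,0],
    [-0.6,0,0,0.025,0],
    [-0.6,0,0,0.015,0],
    [-0.6,0,0,0.008,0],
    [-0.6,0,0,0,0],
    [0.4,0,0,0,0],
    [0.4,0,0,0,0],
    [0.4,0,0,0,0],
    [0.4,0,0,0,0],
    [0.4,0,0,-0.03,0],
    [0.4,0,0,-0.04,0],
    [0.4,0,0,-0.04,0],
    [0.4,0,0,-0.04,0],
    [0.4,0,0,0,0],
  ],
)

```text
clock: 9.93
eef_pos: [474.7, -341.3, 209.6]
eef_rot: [3.137, 0.003, 1.52]
wrist_force: [-0.6, 0.3, -0.4]
finger_gap: 65.8
finger_force: 0.0
```

```bash
cat >> h.py <<'E'
def cones():
    out={}
    for n in('scene','side'):
        c=shot(n); w=cloud(c); H,S,V=cv2.split(cv2.cvtColor(c['img'],cv2.COLOR_BGR2HSV))
        B=(w[...,0]>300)&(w[...,0]<720)&(w[...,1]>-420)&(w[...,1]<400)
        for nm,m in dict(blue=(H>105)&(H<125)&(S>120),green=(H>40)&(H<85)&(S>90),red=((H<6)|(H>174))&(S>120),white=(S<40)).items():
            for lo,hi in((74,86),(95,106)):
                k=(m&B&(w[...,2]>lo)&(w[...,2]<hi)).astype(np.uint8)
                N,L,st,_=cv2.connectedComponentsWithStats(k)
                for i in range(1,N):
                    if 35<st[i,4]<200:
                        p=w[L==i]; (x,y),r=cv2.minEnclosingCircle(p[:,:2].astype(np.float32))
                        if r<22: print(n,nm,np.round([x,y,r,np.median(p[:,2])],1),st[i,4])
E
python3 -c "
from h import *
cones()"
```

```text
scene blue [434.2  13.3  16.9  80.3] 66
scene green [426.  137.7  17.1  79.5] 61
scene red [ 473.2 -341.1   16.3   83.5] 67
scene white [456.3 276.9  16.9  79.8] 58
scene white [690.7 262.4  20.1  79. ] 59
scene white [620.9 243.9  13.7 100.8] 38
side blue [435.2  17.   16.4  80.4] 63
side green [423.7 142.2  16.2  80.4] 76
side white [691.1 266.5  20.2  81.3] 56
side white [456.8 281.7  16.4  80.3] 105
```

Emit:
arm_command(
  plan=[
    [0.5,0.0322,-0.0053,0,0],
    [0.5,0.0322,-0.0053,0,0],
    [0.5,0.0322,-0.0053,0,0],
    [0.5,0.0322,-0.0053,0,0],
    [0.5,0.0322,-0.0053,0,0],
    [0.5,0.0322,-0.0053,0,0],
    [0.5,0.0322,-0.0053,0,0],
    [0.5,0.0322,-0.0053,0,0],
    [0.5,0.0322,-0.0053,0,0],
    [0.5,0.0322,-0.0053,0,0],
    [0.5,0.032,-0.0053,0,0],
    [0.5,0,0,0.04,0],
    [0.5,0,0,0.04,0],
    [0.5,0,0,0.03,0],
    [0.5,0,0,0,0],
    [0.5,0,0,0,0],
  ],
)

```text
clock: 12.02
eef_pos: [433.9, 15.9, 97.1]
eef_rot: [3.141, -0.0, 1.52]
wrist_force: [-0.1, -0.4, 0.2]
finger_gap: 70.1
finger_force: 0.0
```

```bash
python3 -c "
from h import *
cones()"
```

```text
scene blue [434.3  12.7  16.8  79.4] 66
scene red [ 473.  -341.    16.4   83.4] 75
scene white [455.3 276.2  18.2  79.1] 59
scene white [621.5 242.1  13.8 100.2] 44
side blue [435.6  17.9  17.2  80.4] 69
side green [423.2 142.2  16.2  79.8] 80
side white [685.5 215.7  20.1  81.1] 53
side white [689.5 265.5  19.6  81.2] 62
side white [456.5 281.2  17.1  80.2] 107
```

Blue is centred under the tool, so I'll descend, grip and lift.

Emit:
arm_command(
  plan=[
    [0.5,0,0,0.025,0],
    [0.5,0,0,0.015,0],
    [0.5,0,0,0.008,0],
    [0.5,0,0,0,0],
    [-0.6,0,0,0,0],
    [-0.6,0,0,0,0],
    [-0.6,0,0,0,0],
    [-0.6,0,0,0,0],
    [-0.6,0,0,0,0],
    [-0.6,0,0,-0.02,0],
    [-0.6,0,0,-0.04,0],
    [-0.6,0,0,-0.04,0],
    [-0.6,0,0,0,0],
  ],
  newtons=20,
)

```text
clock: 13.75
eef_pos: [434.6, 15.9, 150.5]
eef_rot: [3.137, 0.0, 1.52]
wrist_force: [-1.2, 0.8, -2.6]
finger_gap: 31.5
finger_force: 20.0
```

Emit:
arm_command(
  plan=[
    [-0.6,0.0218,0.0272,0,0],
    [-0.6,0.0218,0.0272,0,0],
    [-0.6,0.0218,0.0272,0,0],
    [-0.6,0.0218,0.0272,0,0],
    [-0.6,0.0218,0.0272,0,0],
    [-0.6,0.0218,0.0272,0,0],
    [-0.6,0,0,0,0],
    [-0.6,0,0,0.025,0],
    [-0.6,0,0,0.025,0],
    [-0.6,0,0,0.015,0],
    [-0.6,0,0,0.008,0],
    [-0.6,0,0,0,0],
    [-0.6,0,0,0,0],
  ],
)

```text
clock: 15.38
eef_pos: [603.7, 138.2, 76.3]
eef_rot: [3.14, -0.0, 1.52]
wrist_force: [-0.7, -0.1, -1.7]
finger_gap: 31.7
finger_force: 20.0
```

Emit:
arm_command(
  plan=[
    [-0.6,0,0,0.003,0],
    [-0.6,0,0,0.002,0],
    [-0.6,0,0,0.001,0],
    [-0.6,0,0,0,0],
    [-0.6,0,0,0,0],
  ],
)

```text
clock: 16.0
eef_pos: [603.9, 138.3, 69.9]
eef_rot: [3.14, -0.0, 1.52]
wrist_force: [4.5, 1.4, -0.1]
finger_gap: 31.9
finger_force: 20.0
```

Emit:
arm_command(
  plan=[
    [-0.06,0,0,0,0],
    [-0.06,0,0,0,0],
    [-0.06,0,0,0,0],
    [-0.06,0,0,0,0],
    [-0.06,0,0,0,0],
  ],
)

```text
clock: 16.62
eef_pos: [603.3, 138.2, 69.4]
eef_rot: [-3.141, 0.0, 1.52]
wrist_force: [1.0, 0.5, -0.6]
finger_gap: 44.4
finger_force: 0.0
```

```bash
python3 -c "
from h import *
cones()
c=shot('wrist');cv2.imwrite('pics/w3.png',c['img'][60:380,120:560])"
```

```text
scene blue [602.  134.6  16.7 100.6] 65
scene green [425.6 139.4  18.5  79.9] 64
scene red [ 472.8 -340.4   15.9   83.4] 80
scene white [455.6 275.4  16.2  79.7] 37
side blue [608.  144.6  18.  100.9] 56
side green [424.2 142.5  16.2  79.6] 79
side white [684.5 214.7  20.   81. ] 54
side white [666.2 245.4  21.2  80.9] 39
side white [689.9 263.7  21.1  81.1] 59
side white [457.  281.9  16.7  80.3] 107
```

View pics/w3.png

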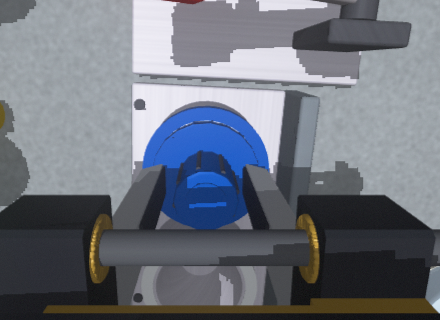

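Wrist crop: the blue cone's collar sits evenly in the cup with open fingers on both sides of the knob. Its top at 100.6 mm matches home. Next I raise to the upper knob and push it sideways to rock it.

Emit:
arm_command(
  plan=[
    [-0.06,0,0,-0.006,0],
    [-0.06,0,0,-0.006,0],
    [-0.06,0,-0.003,0,0],
    [-0.06,0,-0.003,0,0],
    [-0.06,0,-0.002,0,0],
    [-0.06,0,-0.002,0,0],
    [-0.06,0,-0.002,0,0],
    [-0.06,0,0,0,0],
    [-0.06,0,0,0,0],
  ],
)

```text
clock: 17.9
eef_pos: [593.6, 138.8, 83.3]
eef_rot: [3.135, -0.001, 1.52]
wrist_force: [10.1, -0.0, 6.9]
finger_gap: 43.8
finger_force: 5.5
```

```bash
python3 -c "
from h import *
cones()
c=shot('wrist');w=cloud(c);H,S,V=cv2.split(cv2.cvtColor(c['img'],cv2.COLOR_BGR2HSV))
m=(H>105)&(H<125)&(S>100)&(np.abs(w[...,0]-604)<45)&(np.abs(w[...,1]-139)<45)
for lo,hi in((57,75),(93,115)):
  p=w[m&(w[...,2]>lo)&(w[...,2]<hi)]; p=p[np.isfinite(p).all(1)]
  A=np.c_[p[:,:2]-[604,139],np.ones(len(p))]; 
  for _ in range(4):
    k=np.linalg.lstsq(A,p[:,2],rcond=None)[0]; r=np.abs(A@k-p[:,2]); A,p=A[r<max(1,np.median(r)*2)],p[r<max(1,np.median(r)*2)]
  print(lo,len(p),k)
"
```

```text
scene blue [597.7 135.6  17.2 102.2] 61
scene green [422.5 137.5  17.7  79.1] 67
scene red [ 472.2 -340.3   16.3   83.4] 81
scene white [691.  261.3  19.5  80.2] 51
side blue [599.8 140.   19.7 102.9] 71
side green [424.7 143.   16.1  79.8] 80
side white [456.5 282.7  16.4  80.3] 107
57 2916 [ 1.09073947e-01 -4.47982092e-03  6.55978788e+01]
93 1970 [ 1.02064592e-01 -2.07114051e-02  1.04024723e+02]
```

Tilt is about 0.105 rad (6°). I'll release it and check that it settles home.

Emit:
arm_command(
  plan=[
    [-0.06,0,0.002,0,0],
    [-0.06,0,0.003,0,0],
    [-0.06,0,0.004,0,0],
    [-0.06,0,0.0035,0,0],
    [-0.06,0,0,0,0],
    [-0.06,0,0,0,0],
  ],
)

```text
clock: 18.8
eef_pos: [603.7, 138.2, 81.3]
eef_rot: [-3.141, 0.0, 1.52]
wrist_force: [0.3, 0.6, 0.5]
finger_gap: 43.9
finger_force: 0.0
```

```bash
cat >> h.py <<'E'
HS=dict(blue=lambda H,S:(H>105)&(H<125)&(S>100),green=lambda H,S:(H>40)&(H<85)&(S>80),white=lambda H,S:S<60)
def tilt(col,x0,y0,base=0):
    c=shot('wrist');w=cloud(c);H,S,V=cv2.split(cv2.cvtColor(c['img'],cv2.COLOR_BGR2HSV))
    m=HS[col](H,S)&(np.hypot(w[...,0]-x0,w[...,1]-y0)<45)
    for lo,hi in((57,75),(93,115)):
        p=w[m&(w[...,2]>lo)&(w[...,2]<hi)]
        if lo>80: p=p[np.hypot(p[:,0]-x0,p[:,1]-y0)<28]
        if len(p)<30: print(lo,'none');continue
        if lo>80: print('top circle',cv2.minEnclosingCircle(p[p[:,2]>np.percentile(p[:,2],30)][:,:2].astype(np.float32)))
        A=np.c_[p[:,:2]-[x0,y0],np.ones(len(p))]
        for _ in range(4):
            k=np.linalg.lstsq(A,p[:,2],rcond=None)[0]; r=np.abs(A@k-p[:,2]); g=r<max(1,np.median(r)*2); A,p=A[g],p[g]
        print(lo,len(p),np.round(k,3))
E
python3 -c "
from h import *
tilt('blue',604.5,138.5);cones()
print(manip.read_state()['eef_pos'])"
```

```text
57 2996 [ 2.0000e-03 -2.0000e-03  6.2942e+01]
top circle ((609.4865112304688, 140.26522827148438), 19.462003707885742)
93 1965 [-1.00000e-03 -1.50000e-02  1.01161e+02]
scene blue [602.6 136.3  17.3 100.5] 63
scene green [424.4 138.1  17.5  79.5] 64
scene red [ 473.3 -341.4   16.4   83.3] 73
scene white [691.1 260.4  20.3  80.4] 50
side blue [603.6 140.   16.2 101.1] 52
side green [424.9 142.6  16.   80. ] 76
side white [685.  214.3  19.6  81.6] 54
side white [691.2 266.9  20.8  81.1] 63
side white [456.3 282.8  16.7  79.9] 108
[603.72700906 138.20421633  81.4654146 ]
```

Emit:
arm_command(
  plan=[
    [-0.06,0,0,-0.03,0],
    [-0.06,0,0,-0.04,0],
    [0.5,0,0,-0.03,0],
    [0.5,-0.001,-0.03,0,0],
    [0.5,-0.001,-0.03,0,0],
    [0.5,-0.001,-0.03,0,0],
    [0.5,-0.001,-0.03,0,0],
    [0.5,-0.001,-0.03,0,0],
    [0.5,-0.002,-0.029,0,0],
    [0.5,0,0,0.04,0],
    [0.5,0,0,0.04,0],
    [0.5,0,0,0,0],
  ],
)

```text
clock: 20.45
eef_pos: [423.4, 140.0, 99.9]
eef_rot: [-3.137, 0.001, 1.52]
wrist_force: [0.7, -0.1, 0.3]
finger_gap: 70.5
finger_force: 0.0
```

```bash
python3 -c "
from h import *
cones()
print(manip.read_state()['eef_pos'])"
```

```text
scene blue [603.2 134.9  16.1 100.1] 66
scene green [424.2 137.7  15.6  79.1] 60
scene red [ 473.  -341.    16.3   84.1] 84
scene white [454.7 277.1  16.1  79.6] 37
scene white [691.5 262.   19.8  79.7] 56
scene white [622.2 241.2  15.1  99.8] 45
side blue [602.9 140.6  16.7 100.5] 69
side green [423.4 143.6  16.   80.2] 78
side white [690.1 266.3  21.3  80.8] 62
side white [456.1 281.7  16.7  80.5] 108
[425.19672272 140.45242274 102.65769134]
```

Emit:
arm_command(
  plan=[
    [0.5,0,0,0.025,0],
    [0.5,0,0,0.018,0],
    [0.5,0,0,0.009,0],
    [0.5,0,0,0,0],
    [-0.6,0,0,0,0],
    [-0.6,0,0,0,0],
    [-0.6,0,0,0,0],
    [-0.6,0,0,0,0],
    [-0.6,0,0,0,0],
  ],
)

```text
clock: 21.68
eef_pos: [424.8, 140.3, 49.6]
eef_rot: [3.141, -0.0, 1.52]
wrist_force: [0.1, 0.3, 0.9]
finger_gap: 31.7
finger_force: 20.0
```

Emit:
arm_command(
  plan=[
    [-0.6,0,0,-0.02,0],
    [-0.6,0,0,-0.04,0],
    [-0.6,0,0,-0.04,0],
    [-0.6,0,0,-0.02,0],
    [-0.6,0,0,0,0],
  ],
)

```text
clock: 22.3
eef_pos: [425.0, 140.4, 170.1]
eef_rot: [3.14, -0.001, 1.52]
wrist_force: [-0.6, -1.1, -2.5]
finger_gap: 31.6
finger_force: 20.0
```

Emit:
arm_command(
  plan=[
    [-0.6,-0.02,0.0214,0,0],
    [-0.6,-0.02,0.0214,0,0],
    [-0.6,-0.02,0.0214,0,0],
    [-0.6,-0.02,0.0214,0,0],
    [-0.6,-0.02,0.0214,0,0],
    [-0.6,-0.02,0.0214,0,0],
    [-0.6,-0.02,0.0214,0,0],
    [-0.6,-0.02,0.0214,0,0],
    [-0.6,0,0,0,0],
    [-0.6,0,0,0.035,0],
    [-0.6,0,0,0.03,0],
    [-0.6,0,0,0.019,0],
    [-0.6,0,0,0.01,0],
    [-0.6,0,0,0,0],
    [-0.6,0,0,0,0],
  ],
)

```text
clock: 24.18
eef_pos: [588.0, -28.2, 76.4]
eef_rot: [3.14, 0.0, 1.52]
wrist_force: [0.7, 0.1, -3.2]
finger_gap: 31.5
finger_force: 20.0
```

Emit:
arm_command(
  plan=[
    [-0.6,0,0,0.003,0],
    [-0.6,0,0,0.002,0],
    [-0.6,0,0,0.001,0],
    [-0.6,0,0,0,0],
    [-0.6,0,0,0,0],
  ],
)

```text
clock: 24.8
eef_pos: [587.2, -28.9, 70.0]
eef_rot: [-3.141, 0.001, 1.52]
wrist_force: [-5.9, -4.7, 4.6]
finger_gap: 31.8
finger_force: 20.0
```

Emit:
arm_command(
  plan=[
    [-0.06,0,0,0,0],
    [-0.06,0,0,0,0],
    [-0.06,0,0,0,0],
    [-0.06,0,0,0,0],
    [-0.06,0,0,0,0],
  ],
)

```text
clock: 25.42
eef_pos: [587.5, -28.2, 69.4]
eef_rot: [-3.142, -0.0, 1.52]
wrist_force: [0.2, -0.0, -0.4]
finger_gap: 44.1
finger_force: 0.0
```

```bash
python3 -c "
from h import *
tilt('green',587.3,-28);cones()
print(manip.read_state()['eef_pos'])"
```

```text
57 3034 [-0.0000e+00 -1.0000e-02  6.2905e+01]
top circle ((592.284912109375, -26.90648651123047), 19.32193374633789)
93 2206 [ 1.00000e-03 -2.40000e-02  1.01095e+02]
scene blue [604.  134.7  16.3  99.4] 65
scene green [587.  -30.8  14.3 100.3] 66
scene red [ 473.1 -341.1   16.3   83.6] 65
scene white [622.2 242.9  14.5  98.9] 44
side blue [601.8 140.9  15.5 100.6] 68
side green [584.  -27.3  17.1 100.7] 49
side white [691.  264.6  21.   80.9] 60
side white [456.4 282.   16.   80.3] 103
[587.52912715 -28.19189232  69.47588605]
```

Emit:
arm_command(
  plan=[
    [-0.06,0,0,-0.006,0],
    [-0.06,0,0,-0.006,0],
    [-0.06,0,-0.003,0,0],
    [-0.06,0,-0.003,0,0],
    [-0.06,0,-0.002,0,0],
    [-0.06,0,-0.002,0,0],
    [-0.06,0,-0.002,0,0],
    [-0.06,0,0,0,0],
    [-0.06,0,0,0,0],
  ],
)

```text
clock: 26.7
eef_pos: [577.7, -27.8, 83.1]
eef_rot: [3.135, 0.0, 1.52]
wrist_force: [8.9, 0.3, 5.6]
finger_gap: 44.3
finger_force: 5.1
```

```bash
python3 -c "
from h import *
tilt('green',587.3,-28)"
```

```text
57 2914 [ 7.4000e-02 -5.0000e-03  6.4452e+01]
top circle ((586.2728271484375, -26.812976837158203), 17.19550323486328)
93 1921 [ 6.50000e-02 -2.40000e-02  1.02818e+02]
```

Emit:
arm_command(
  plan=[
    [-0.06,0,-0.0015,0,0],
    [-0.06,0,-0.0015,0,0],
    [-0.06,0,0,0,0],
    [-0.06,0,0,0,0],
  ],
)

```text
clock: 27.25
eef_pos: [575.6, -27.7, 83.8]
eef_rot: [3.133, 0.0, 1.52]
wrist_force: [13.0, 0.1, 9.2]
finger_gap: 44.4
finger_force: 7.0
```

```bash
python3 -c "
from h import *
tilt('green',587.3,-28)"
```

```text
57 2878 [ 1.2700e-01 -9.0000e-03  6.5922e+01]
top circle ((584.5252075195312, -27.332752227783203), 17.069246292114258)
93 1926 [ 1.13000e-01 -2.00000e-02  1.04448e+02]
```

Emit:
arm_command(
  plan=[
    [-0.06,0,0.002,0,0],
    [-0.06,0,0.003,0,0],
    [-0.06,0,0.004,0,0],
    [-0.06,0,0.0045,0,0],
    [-0.06,0,0.0015,0,0],
    [-0.06,0,0,0,0],
    [-0.06,0,0,0,0],
  ],
)

```text
clock: 28.18
eef_pos: [587.4, -28.2, 81.4]
eef_rot: [-3.141, 0.0, 1.52]
wrist_force: [-0.9, -0.9, -0.7]
finger_gap: 44.2
finger_force: 0.0
```

```bash
python3 -c "
from h import *
tilt('green',587.3,-28);cones()
print(manip.read_state()['eef_pos'])"
```

```text
57 3020 [ 1.000e-03 -2.000e-03  6.283e+01]
top circle ((591.7715454101562, -26.95954132080078), 19.171770095825195)
93 1976 [ 1.00000e-03 -2.10000e-02  1.01004e+02]
scene blue [602.9 134.3  16.5  99.7] 67
scene green [586.5 -31.5  17.3  99.9] 73
scene red [ 473.1 -341.1   16.3   83.6] 71
scene white [691.1 263.   19.7  80.8] 51
scene white [626.  242.2  17.8  98. ] 48
side blue [601.7 139.5  17.1 100.4] 67
side green [586.  -27.2  16.  100.3] 45
side white [684.3 215.1  21.1  81. ] 54
side white [690.2 266.5  19.8  81.2] 57
side white [455.9 281.6  16.4  79.9] 106
[587.44095498 -28.20413015  81.47815766]
```

Emit:
arm_command(
  plan=[
    [-0.06,0,0,-0.03,0],
    [-0.06,0,0,-0.04,0],
    [0.5,0,0,-0.03,0],
    [0.5,0.03,-0.0146,0,0],
    [0.5,0.03,-0.0146,0,0],
    [0.5,0.03,-0.0146,0,0],
    [0.5,0.03,-0.0146,0,0],
    [0.5,0.03,-0.0146,0,0],
    [0.5,0.03,-0.0146,0,0],
    [0.5,0.03,-0.0146,0,0],
    [0.5,0.03,-0.0146,0,0],
    [0.5,0.03,-0.0146,0,0],
    [0.5,0.03,-0.0146,0,0],
    [0.5,0,0,0.04,0],
    [0.5,0,0,0.04,0],
    [0.5,0,0,0,0],
    [0.5,0,0,0,0],
  ],
)

```text
clock: 30.45
eef_pos: [457.7, 279.1, 103.1]
eef_rot: [3.14, -0.001, 1.52]
wrist_force: [0.4, 0.6, 0.3]
finger_gap: 70.0
finger_force: 0.0
```

```bash
python3 -c "
from h import *
cones()
print(manip.read_state()['eef_pos'])"
```

```text
scene blue [602.2 134.4  18.6  99.6] 71
scene green [585.9 -30.5  16.4  99.6] 78
scene red [ 473.8 -341.4   16.1   84.1] 74
scene white [455.3 275.5  18.9  79. ] 59
scene white [691.  261.3  19.2  80.5] 52
scene white [621.6 243.2  13.8 100.2] 42
side white [456.2 281.5  16.   79.8] 108
[457.78868979 279.16190013 103.28562286]
```

Emit:
arm_command(
  plan=[
    [0.5,0,0,0.025,0],
    [0.5,0,0,0.018,0],
    [0.5,0,0,0.01,0],
    [0.5,0,0,0,0],
    [-0.6,0,0,0,0],
    [-0.6,0,0,0,0],
    [-0.6,0,0,0,0],
    [-0.6,0,0,0,0],
    [-0.6,0,0,0,0],
  ],
)

```text
clock: 31.68
eef_pos: [457.0, 278.9, 48.5]
eef_rot: [3.141, -0.0, 1.52]
wrist_force: [0.4, -0.3, 0.8]
finger_gap: 31.8
finger_force: 20.0
```

Emit:
arm_command(
  plan=[
    [-0.6,0,0,-0.02,0],
    [-0.6,0,0,-0.04,0],
    [-0.6,0,0,-0.04,0],
    [-0.6,0,0,-0.03,0],
    [-0.6,0,0,0,0],
  ],
)

```text
clock: 32.3
eef_pos: [457.6, 279.2, 180.0]
eef_rot: [3.139, -0.002, 1.52]
wrist_force: [0.9, -0.4, -2.5]
finger_gap: 31.6
finger_force: 20.0
```

Emit:
arm_command(
  plan=[
    [-0.6,-0.0216,0.015,0,0],
    [-0.6,-0.0216,0.015,0,0],
    [-0.6,-0.0216,0.015,0,0],
    [-0.6,-0.0216,0.015,0,0],
    [-0.6,-0.0216,0.015,0,0],
    [-0.6,-0.0216,0.015,0,0],
    [-0.6,-0.0216,0.015,0,0],
    [-0.6,-0.0216,0.015,0,0],
    [-0.6,-0.0216,0.015,0,0],
    [-0.6,-0.0216,0.015,0,0],
    [-0.6,0,0,0,0],
    [-0.6,0,0,0.035,0],
    [-0.6,0,0,0.035,0],
    [-0.6,0,0,0.022,0],
    [-0.6,0,0,0.012,0],
    [-0.6,0,0,0,0],
    [-0.6,0,0,0,0],
  ],
)

```text
clock: 34.42
eef_pos: [595.9, 55.9, 74.9]
eef_rot: [3.141, -0.0, 1.52]
wrist_force: [-0.3, -0.1, -1.2]
finger_gap: 31.5
finger_force: 20.0
```

Emit:
arm_command(
  plan=[
    [-0.6,0,0,0.003,0],
    [-0.6,0,0,0.002,0],
    [-0.6,0,0,0.001,0],
    [-0.6,0,0,0,0],
    [-0.6,0,0,0,0],
  ],
)

```text
clock: 35.05
eef_pos: [595.8, 54.7, 69.2]
eef_rot: [3.141, 0.001, 1.519]
wrist_force: [-3.7, -6.1, 5.7]
finger_gap: 31.6
finger_force: 20.0
```

Emit:
arm_command(
  plan=[
    [-0.06,0,0,0,0],
    [-0.06,0,0,0,0],
    [-0.06,0,0,0,0],
    [-0.06,0,0,0,0],
    [-0.06,0,0,0,0],
  ],
)

```text
clock: 35.67
eef_pos: [595.8, 55.5, 68.5]
eef_rot: [3.142, -0.0, 1.52]
wrist_force: [-0.1, -0.5, -1.1]
finger_gap: 44.3
finger_force: 0.0
```

```bash
python3 -c "
from h import *
tilt('white',595.7,55.3);cones()
print(manip.read_state()['eef_pos'])"
```

```text
57 3097 [ 1.0000e-03 -5.0000e-03  6.3041e+01]
top circle ((595.9624633789062, 60.48615646362305), 26.486282348632812)
93 2275 [-1.00000e-02 -2.30000e-02  1.01398e+02]
scene green [585.5 -30.9  15.4  99.9] 66
scene red [ 472.9 -340.8   16.3   84. ] 80
scene white [691.  260.1  19.4  80.4] 56
scene white [623.1 241.7  14.7  99.3] 42
scene white [592.8  51.5  16.8  99.9] 80
side blue [601.7 140.9  16.4 100.5] 69
side white [685.9 215.5  20.4  81.1] 51
[595.78635015  55.49030815  68.43188014]
```

Home. I'll rock white with a total push of 13.5 mm.

Emit:
arm_command(
  plan=[
    [-0.06,0,0,-0.0065,0],
    [-0.06,0,0,-0.0065,0],
    [-0.06,0,-0.003,0,0],
    [-0.06,0,-0.003,0,0],
    [-0.06,0,-0.0025,0,0],
    [-0.06,0,-0.0025,0,0],
    [-0.06,0,-0.0025,0,0],
    [-0.06,0,0,0,0],
    [-0.06,0,0,0,0],
  ],
)

```text
clock: 36.95
eef_pos: [584.6, 56.1, 83.3]
eef_rot: [3.134, -0.0, 1.52]
wrist_force: [10.6, -0.1, 6.4]
finger_gap: 44.0
finger_force: 5.6
```

```bash
python3 -c "
from h import *
tilt('white',595.7,55.3)"
```

```text
57 2867 [ 1.2000e-01 -1.2000e-02  6.5936e+01]
top circle ((598.035888671875, 58.9110221862793), 22.581811904907227)
93 1979 [ 1.03000e-01 -2.50000e-02  1.04391e+02]
```

Emit:
arm_command(
  plan=[
    [-0.06,0,0.002,0,0],
    [-0.06,0,0.003,0,0],
    [-0.06,0,0.004,0,0],
    [-0.06,0,0.0045,0,0],
    [-0.06,0,0,0,0],
    [-0.06,0,0,0,0],
    [-0.06,0,0,-0.03,0],
    [-0.06,0,0,-0.04,0],
    [-0.06,0,0,-0.045,0],
    [-1,0,0,0,0],
    [-1,0.03,0,0,0],
    [-1,0.03,0,0,0],
    [-1,0.03,0,0,0],
    [-1,0.03,0,0,0],
    [-1,0,0,0,0],
    [-1,0,0,0,0],
  ],
)

```text
clock: 39.0
eef_pos: [601.7, 174.7, 195.7]
eef_rot: [-3.141, 0.0, 1.52]
wrist_force: [0.1, -0.9, 0.6]
finger_gap: 0.4
finger_force: 0.0
```

```bash
python3 -c "
from h import *
cones()
print(manip.read_state()['eef_pos'])
for n in ('wrist','scene','side'):
  c=shot(n);w=cloud(c);H,S,V=cv2.split(cv2.cvtColor(c['img'],cv2.COLOR_BGR2HSV))
  if n=='wrist': cv2.imwrite('pics/w4.png',c['img'])
  p=w[((H<6)|(H>174))&(S>120)&(w[...,1]>190)&(w[...,1]<300)&(w[...,0]>480)&(w[...,0]<680)&(w[...,2]>60)&(w[...,2]<150)]
  print(n,len(p),p.min(0),p.max(0),np.median(p,0),cv2.minAreaRect(p[:,:2].astype(np.float32)))
"
```

```text
scene blue [603.5 133.8  16.5  99.7] 60
scene green [585.  -30.8  16.7 100. ] 80
scene red [ 472.6 -340.7   16.3   83.9] 78
scene white [691.7 260.8  18.6  79.5] 51
scene white [685.2 212.2  20.1  80.4] 55
scene white [623.3 243.9  15.8  98.6] 40
scene white [591.8  50.6  17.6 100.4] 76
side blue [600.9 138.9  16.9 100.6] 68
side green [585.  -27.   16.2 100.4] 52
side white [685.5 218.9  20.7  80.6] 60
side white [689.5 263.5  20.2  80.8] 61
side white [664.6 243.1  18.4  79.9] 40
side white [592.1  56.3  17.1 100.9] 63
[601.868602   174.33063266 196.17109465]
wrist 2888 [569.83276487 228.71155482 105.56807891] [613.44938705 270.47627658 125.99829464] [591.08962997 249.99523765 117.77496579] ((591.603271484375, 249.54733276367188), (39.260135650634766, 41.60635757446289), 84.29463958740234)
scene 99 [573.42216906 224.22832523 104.71458041] [609.61478533 266.03061653 122.14936941] [594.76635668 241.34903139 113.59534579] ((594.5833129882812, 244.14952087402344), (44.34475326538086, 30.43425750732422), 68.18709564208984)
side 145 [566.39905101 232.71445436 101.93468848] [609.42231264 271.53810982 127.23803206] [582.63622742 255.84240207 117.82467493] ((587.0347900390625, 252.25015258789062), (37.96085739135742, 40.43601608276367), 82.1267318725586)
```

View pics/w4.png

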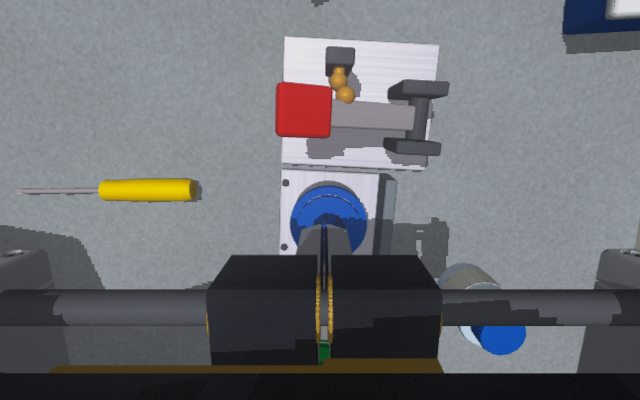

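Wrist view: the red pad is at (303,110) and measures 39×42 mm, at world (591,250,117). The lever hinge is to its right and the ball detent post at (340,80). The blue cone is home at (328,215). Next I press the pad.

Emit:
arm_command(
  plan=[
    [-1,0.025,-0.006,0,0],
    [-1,0.025,-0.006,0,0],
    [-1,0.024,-0.005,0,0],
    [-1,0,0,0.03,0],
    [-1,0,0,0.025,0],
    [-1,0,0,0.015,0],
    [-1,0,0,0.008,0],
    [-1,0,0,0.007,0],
    [-1,0,-0.001,0.007,0],
    [-1,0,-0.001,0.007,0],
    [-1,0,-0.001,0.006,0],
    [-1,0,-0.001,0.006,0],
    [-1,0,0,0.005,0],
    [-1,0,0,0,0],
    [-1,0,0,0,0],
  ],
)

```text
clock: 41.12
eef_pos: [584.8, 250.3, 80.5]
eef_rot: [3.141, 0.0, 1.52]
wrist_force: [0.2, -0.0, 0.4]
finger_gap: 0.1
finger_force: 0.0
```

Emit:
arm_command(
  plan=[
    [-1,0,0,-0.02,0],
    [-1,0,0,-0.03,0],
    [-1,0,0,-0.04,0],
    [-1,0,0,-0.03,0],
    [-1,-0.03,0,0,0],
    [-1,-0.03,0,0,0],
    [-1,-0.03,0,0,0],
    [-1,0,0,0,0],
    [-1,0,0,0,0],
  ],
)

```text
clock: 42.25
eef_pos: [580.3, 161.0, 201.4]
eef_rot: [3.14, -0.0, 1.52]
wrist_force: [0.5, 0.3, 0.0]
finger_gap: 0.6
finger_force: 0.0
```

```bash
python3 -c "
from h import *
cones()
print(manip.read_state()['eef_pos'])
c=shot('wrist');w=cloud(c);H,S,V=cv2.split(cv2.cvtColor(c['img'],cv2.COLOR_BGR2HSV))
cv2.imwrite('pics/w5.png',c['img'])
p=w[((H<6)|(H>174))&(S>120)&(w[...,1]>190)&(w[...,1]<300)&(w[...,0]>480)&(w[...,0]<680)&(w[...,2]>40)&(w[...,2]<150)]
print(len(p),np.percentile(p,3,0),np.percentile(p,97,0),np.median(p,0))
tilt('blue',604.5,138.5)
cv2.imwrite('pics/s5.png',cv2.resize(dict(np.load('/tmp/scene.npz'))['img'][100:350,220:480],None,fx=2.3,fy=2.3))
"
```

```text
scene blue [603.7 135.8  15.9  99.9] 63
scene green [585.2 -31.8  16.1  99.6] 76
scene red [ 473.  -340.8   16.1   83.1] 77
scene white [691.  261.1  19.8  80.7] 48
scene white [593.   52.2  17.1 100. ] 78
side blue [602.4 139.8  16.1 100.7] 67
side green [585.  -27.3  16.2 100.4] 56
side red [ 472.  -335.1   15.8   83.6] 36
side white [686.1 213.6  20.4  81.5] 54
side white [690.9 264.1  20.3  81.1] 62
side white [593.9  55.4  16.8 100.1] 64
[580.12427389 161.29264203 200.85258682]
2173 [562.12887075 232.08071728  72.7040167 ] [601.67907547 268.5744798   76.42595055] [581.80402043 250.8358441   74.8269867 ]
57 1319 [-0.0000e+00 -3.0000e-03  6.2881e+01]
top circle ((605.065673828125, 139.0784149169922), 15.296126365661621)
93 582 [-5.0000e-03 -3.8000e-02  1.0124e+02]
```

View pics/s5.png

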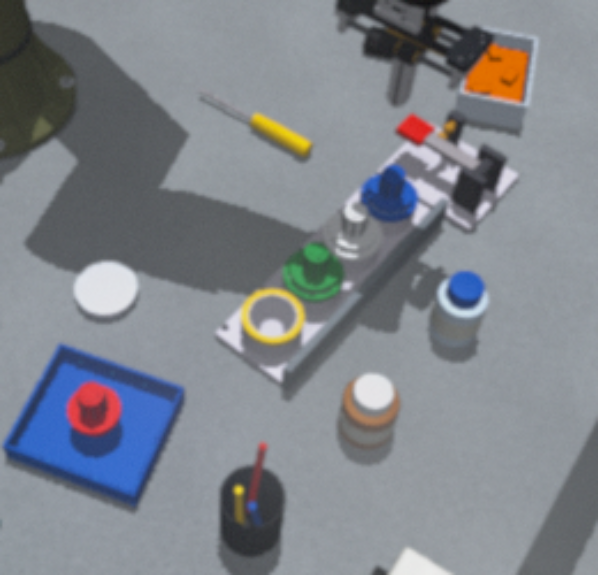

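Scene crop: the blue, white and green cones stand home in their cups and the plug is in the blue tray. The lever pad at crop (415,128) is down and level: it dropped 43 mm and holds untouched, about 0.40 rad. The arm is clear, so I'm handing in.

```bash
python3 -c "
from cell import ticket
print(ticket.sign_off())"
```

```text
the job is handed in; nothing more can be done
None
```

The job is handed in, and no verdict came back: the plug is in the blue tray, the blue, green and white cones were seated, rocked about 6–7° and left home (there was no yellow cone), and the lever is held down by its detent at about 0.40 rad.

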